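# Unscrew a hub cap of unknown thread hand

## Task

Lift the U-shaped keeper off the cap of the hub on the left (seen from the robot) and hang it over the horizontal bar, legs either side, and let go of it. Then unscrew that cap: the two hubs have opposite threads and nobody marked which, so try both ways to find which way it loosens without forcing the spindle round, leave the other hub's cap alone, turn it until it is off the thread and lift it off. Finish while still holding the cap upright in the gripper, clear above its hub; do not put it down.

Things in the scene. Friction and masses are not known exactly. Their poses are not given: they have to be found in the camera images.
- stand: flat dark steel mounting board, fixed, 110 mm (x) by 270 mm (y), 14 mm thick, that carries the two hubs 72 mm to either side of its centre along its y; origin under its centre, x away from the robot
- hub_a: one of two identical aluminium wheel hubs bolted on the board (either may be the left one): flange 86 mm across, 20 mm high, with a threaded neck 24 mm high hidden in the cap; origin at the centre of its underside, z up. One hub has a right-hand thread (cap loosens anticlockwise from above), the other a left-hand one (clockwise); which is which cannot be seen
- hub_b: the other hub, same shape and origin. Loosening, a cap turns easily (under 0.3 N m), rises 4.5 mm per rad and is off the thread after 1.1 rad (turn 1.2 to 1.4; it is free to 1.9), then lifts straight off, clear of the neck after 30 mm. The wrong way it meets a hard stop within 0.15 rad. It cannot be pulled off unturned
- cap_a_grip (a point): aluminium screw cap on hub_a, 0.1 to 0.21 kg: round skirt 63 mm across, 30 mm high, and on its flat top an upright wing to grip: 46 mm long (cap's y), 16 mm thick (x), 29 mm high. The point is on the cap's axis, half-way up the wing, 16 mm above the flat top; z up
- cap_b_grip (a point): the same sort of cap, on hub_b; outwardly identical, same sizes and same place of the point
- spindle_a (a joint): hub_a's spindle (the upper flange, 72 mm across, with the threaded neck) in rad, 0 at the start, anticlockwise from above positive. It is held fast up to 2.5 N m; a cap forced harder than that against its stop drags its spindle round and never comes loose. It must not be turned by more than 0.5 rad
- spindle_a_axis (a point): point on hub_a's axis at the upper face of its spindle's flange, 20 mm above the hub's underside; turns with the spindle; z up; the cap's x lies along this x while it is screwed on
- spindle_b_axis (a point): the same point of hub_b's spindle
- spindle_b (a joint): the same for hub_b's spindle
- keeper_tab (a point): dark steel keeper, a loose upside-down U standing on the left cap astride its wing, so that the cap cannot turn: 44 mm long (x), legs 4 mm thick, 36 mm long, 30 mm apart (along y), roof 4 mm thick, on it an upright tab to grip, 36 mm long (x), 12 mm thick (y), 30 mm high. The point is in the tab, 17 mm above the roof, 21 mm above the roof's underside, 57 mm above the feet; about 0.1 kg
- bar_mid (a point): fixed square steel bar, level, 14 mm wide and high, 180 mm long, on a post at each end (150 mm free between them); the point is the middle of its upper face, 110 mm above the table; x along the bar, z up. The hung keeper has a leg on either side and its roof on the bar: its x along the bar, its tab point 21 mm above the bar's top
Not all that is in view belongs to the job. Leave any green or pink look-alike of the part that bears keeper_tab alone.

How it is judged:
By the outcome, as a careful person would: the job done as asked, in the order asked, and still so for the second after the job is handed in, while the arm keeps its last pose, push and grip.
It also fails if it takes over 51 s, if anything falls off the work surface, if the arm or the gripper's body presses on something with over 40 N, if the wrist force passes 120 N, or if a joint passes its speed limit or range.

## Robot

A 6-joint arm with a two-finger parallel gripper is mounted at the origin on a cart in front of the work surface, level with it; the furniture and walls round the work are solid. World frame = base frame: x ahead of the robot, y to its left, z up, the work surface at z = 0. Lengths are in m, angles in degrees, forces in N, time in s.
With the tool pointing down it reaches from about 0.225 to 0.875 m from the base axis. Payload 3.4 kg.
Tool frame: the origin (TCP) lies at the very end of the fingers, on their centre line; the grasp point (between the pads) lies 19 mm behind it (bot.grasp_offset is the distance from the TCP to the grasp point, in m); z points along the fingers, x is the direction in which the jaws open and shut, and the axes are right-handed (so a half turn about z gives the same grasp; the last joint's range is limited). The gripper opens to 85 mm and grips with 20 to 120 N. Pads are 22 mm wide; open, the fingers measure 114 mm over their backs; the gripper's body (76 mm by 85 mm) begins 54 mm behind the grasp point. The pads swing forward as they close: fully open they stand 13 mm farther back than shut.
Start: joints at [-78.954, 15.808, 86.224, -0, 77.962, -6.933], TCP at [0.177, -0.547, 0.231] pointing down, gripper open.
Joint ranges: [-165.64, 165.64], [-43.16, 119.46], [12.63, 154.43], [-67.54, 247.53], [6.08, 155.33], [-154.97, 154.97]. Speed limits (degrees/s): [147.25, 147.25, 180, 180, 180, 180].

## Interface

Orientations are given as [roll, pitch, yaw] about the fixed x, y, z axes, in that order (R = Rz(yaw) Ry(pitch) Rx(roll)).
In Python, from workcell import bot gives the robot as it stands.
- The arm moves only by the tool apply_moves, never from a script. Its argument "steps" is a list of rows, each an object with "translation": the shift along the tool's x, y, z in mm, a list of three; "angular": the turn, a rotation vector about the tool's x, y, z in rad, a list of three; "grip": the opening in per cent of the stroke, from 0 (shut) to 100 (fully open). In form: [{"translation": [dx, dy, dz], "angular": [rx, ry, rz], "grip": grip}, ...]. A call has 1 to 12 rows; each row is the pose to reach, as a shift and turn from the pose commanded when the call began, along the tool's axes at that moment; what a row does not reach only later rows make up. A row lasts 1/8 s, in which the tool goes at most 62.5 mm and 10.7 degrees, less where a joint would pass 70% of its speed; a pose out of reach is approached as far as the arm can. A call with a gripper value outside its range is refused whole. The fingers move at their own pace and stop on an object; "grip_force" is the grip in N (left out, the last holds). Time passes only in rows, so rows that repeat a pose let the fingers close. It gives the time, the measured TCP pose, the force and the opening at its end, in the units of the state.
- bot.state(): the state, without advancing time (a new reading comes with each control period).
- bot.read_camera(name): name is "scene" or "top" or "wrist"; returns the picture (384x512x3 uint8, red, green, blue); there is no depth.
- bot.camera_model(name): a dict with "fx", "fy", "cx", "cy" (pixels), "dist_coeffs" ([k1, k2, p1, p2, k3] as OpenCV has them; the pictures are not rectified), "R" (3x3) and "t" (3): a world point X has camera coordinates R X + t. Camera axes: x right, y down, z forward; pixel columns grow to the right and rows downward; lengths in m; the calibration is good to about 2 mm. A picture is of the moment at which its call begins: read the wrist's pose just before it. camera_model takes no time and is no camera call; for the wrist camera it gives the pose at the moment of the call.
- bot.job_done(): hands the job in, once; it reports no verdict.
Trained networks look in the newest picture that a camera, given by its name, has taken for a name from the list of things; names that differ only in an ending like _2 or _b are one class to them, and where a whole thing is asked for, a point or a joint stands for the part that bears it (a point fixed in the world has none). Each returns a list of dicts, best first, with "p" (0 to 1); they miss things now and then, are a little off and sometimes report something else, mostly with a low value. They report only what shows in the picture. A call takes as long as a camera call. They do not tell look-alikes from the thing itself.
- bot.outline_of(thing, camera): "pixels" (384x512 bool, what is visible of it).
- bot.mark_of(thing, camera): "xyz" ([x, y, z] in m, in world coordinates, good to about 4 mm: a listed point, or the origin of a listed thing).
The state is a dict: "time_s": time; "q": joint angles; "dq": joint speeds; "effort": joint torques, N m; "position": TCP position; "ee_rot": TCP orientation; "ft_force": force on the tool from outside, world axes, zero at the start; "wrist_torque": the same for the moment, N m; "grip_width": opening from 0.0 (shut) to 1.0 (fully open).
Only numpy, scipy, OpenCV 4.12 (cv2) and the standard library are available. Lean on these libraries where they do the work, as an engineer would, in place of code of your own. Each camera call takes 0.05 s, during which the arm holds its last target. There are 200 camera calls.

## Working session

There is one attempt and no reset: what is moved stays moved. The work goes in short steps, Python scripts to look and compute and a tool call to move; the robot and the scene stay as the last step left them, time stands still between calls to the robot, and variables do not carry over. Pictures are saved under pics/ and viewed, about 8 in all and at most 12, crops included, and the job is handed in when it is done.

Besides the shell and the picture viewer there is one more tool, called as name([rows], argument=value, ...), one row to a line, values as JSON. apply_moves: Moves the arm, as the interface text tells. Its arguments: {"type":"object","properties":{"steps":{"type":"array","items":{"type":"object","properties":{"translation":{"type":"array","items":{"type":"number"}},"angular":{"type":"array","items":{"type":"number"}},"grip":{"type":"number"}}}},"grip_force":{"type":"number"}},"required":["steps"]}

```bash
mkdir -p pics; python3 - <<'E'
from workcell import bot
import cv2,numpy as np
s=bot.state();print(s)
ims=[]
for c in("scene","top"):
    im=bot.read_camera(c);ims.append(im);cv2.imwrite(f'pics/{c}0.png',im[:,:,::-1])
    for n in("keeper_tab","cap_a_grip","bar_mid","spindle_a_axis","stand"):
        print(c,n,[(round(d['p'],2),np.round(d['xyz'],4).tolist()) for d in bot.mark_of(n,c)])
cv2.imwrite('pics/both.png',cv2.resize(np.vstack(ims)[:,:,::-1],None,fx=.78,fy=.78))
print(bot.grasp_offset, bot.state()['time_s'])
E
```

```text
{'time_s': 0.0, 'q': array([-7.89545829e+01,  1.58480620e+01,  8.62978476e+01,  5.05397949e-04,
        7.79609784e+01, -6.93241293e+00]), 'dq': array([-0.00317546, -0.01423838,  0.01713385,  0.06769864,  0.02353648,
        0.00265104]), 'effort': array([-7.66378798e-04, -4.16780591e+01, -2.45810312e+01, -9.11572147e-05,
        1.11699250e-02, -9.29043125e-06]), 'position': array([ 0.17736971, -0.54638822,  0.23041706]), 'ee_rot': array([-1.79986608e+02,  1.06046903e-01, -7.20222635e+01]), 'ft_force': array([-0.23510439, -0.27823831, -0.9555238 ]), 'wrist_torque': array([-0.0015484 , -0.02094611,  0.00933858]), 'grip_width': 0.9973308809871072}
scene keeper_tab [(0.94, [0.5152, 0.0645, 0.1237]), (0.81, [0.5097, 0.2078, 0.0586]), (0.64, [0.6501, 0.0203, 0.061]), (0.53, [0.4184, 0.1874, 0.0608])]
scene cap_a_grip [(0.6, [0.5216, -0.0781, 0.081])]
scene bar_mid [(0.63, [0.5108, -0.2874, 0.108])]
scene spindle_a_axis [(0.45, [0.5213, -0.0765, 0.0355])]
scene stand [(0.72, [0.5156, -0.0096, 0.0011])]
top keeper_tab [(0.8, [0.5163, 0.0648, 0.1239]), (0.73, [0.6547, 0.0166, 0.057]), (0.64, [0.5113, 0.202, 0.0572]), (0.58, [0.4172, 0.1879, 0.0556])]
top cap_a_grip [(0.79, [0.5229, -0.0789, 0.0805])]
top bar_mid [(0.92, [0.5151, -0.2881, 0.1087])]
top spindle_a_axis [(0.64, [0.5218, -0.0777, 0.0348])]
top stand [(0.83, [0.5148, -0.0111, 0.0004])]
0.0187 0.6
```

View pics/scene0.png

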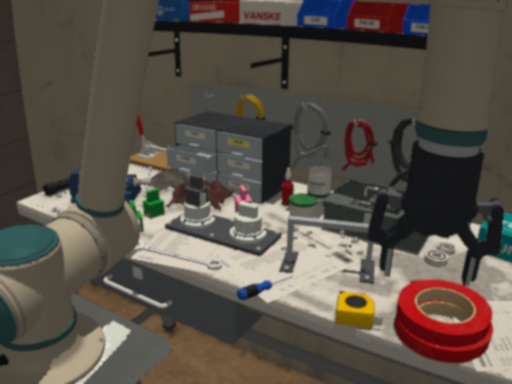

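View pics/top0.png

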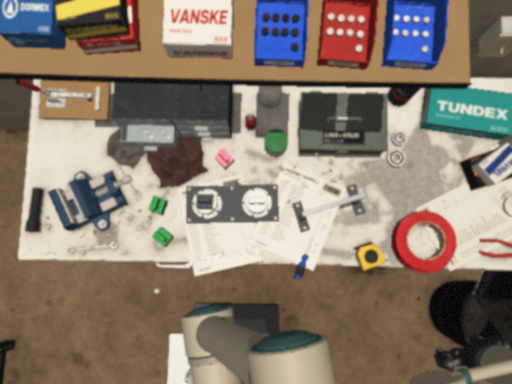

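The picture gives four candidates for the keeper:
- dark one on the left cap: scene (195,190), top (206,201), tab height 0.124 m
- green ones: top (159,205) and (162,237)
- pink one: top (225,158)

I choose the dark one, because it stands on the left cap. The bar is at top (330,200). Next I move closer with the wrist camera.

```bash
cat > h.py <<'E'
from workcell import bot
import cv2,numpy as np
from scipy.spatial.transform import Rotation as Ro
def pose():
    s=bot.state();return np.array(s['position']),Ro.from_euler('xyz',s['ee_rot'],degrees=True)
def go(p,yaw,R=None):
    "tool-frame shift mm and rotvec to reach tcp p, pointing down, tool x at yaw deg"
    p0,R0=pose();Rt=Ro.from_euler('xyz',[180,0,yaw],degrees=True)
    d=R0.inv().apply(np.array(p)-p0)*1000;r=(R0.inv()*Rt).as_rotvec()
    print('shift',d.round(1),'rot',r.round(4),'rows>=',max(np.linalg.norm(d)/62.5,np.degrees(np.linalg.norm(r))/10.7).round(1))
def proj(c,X):
    m=bot.camera_model(c);K=np.array([[m['fx'],0,m['cx']],[0,m['fy'],m['cy']],[0,0,1.]])
    return cv2.projectPoints(np.array(X,float).reshape(-1,1,3),cv2.Rodrigues(np.array(m['R']))[0],np.array(m['t'],float),K,np.array(m['dist_coeffs'],float))[0][:,0]
def back(c,uv,z,m=None):
    "pixels -> world points on plane height z"
    m=m or bot.camera_model(c);K=np.array([[m['fx'],0,m['cx']],[0,m['fy'],m['cy']],[0,0,1.]])
    n=cv2.undistortPoints(np.array(uv,float).reshape(-1,1,2),K,np.array(m['dist_coeffs'],float))[:,0]
    R=np.array(m['R']);t=np.array(m['t']);C=-R.T@t
    D=np.c_[n,np.ones(len(n))]@R
    return C+D*((z-C[2])/D[:,2])[:,None]
def st():
    s=bot.state();print('t',round(s['time_s'],2),'p',np.round(s['position'],4),'rot',np.round(s['ee_rot'],2),'F',np.round(s['ft_force'],2),'T',np.round(s['wrist_torque'],3),'g',round(s['grip_width'],3))
E
python3 - <<'E'
from h import *
m=bot.camera_model('wrist');p,R=pose();C=-np.array(m['R']).T@np.array(m['t'])
print('cam in tool',R.inv().apply(C-p),'axis',R.inv().apply(np.array(m['R'])[2]),m['fx'])
print(back('top',[(300,212),(358,192)],.11))
go([.50,-.12,.36],-72);go([.5,-.28,.33],-72)
E
```

```text
cam in tool [-0.00034582 -0.07361882 -0.14320754] axis [4.61109972e-04 2.91305489e-01 9.56629970e-01] 294.66145274484643
[[ 0.48856898 -0.19761357  0.11      ]
 [ 0.54628589 -0.35395257  0.11      ]]
shift [-306.5 -438.5 -128.7] rot [ 0.     -0.0001 -0.0004] rows>= 8.8
shift [-154.3 -389.2  -98.7] rot [ 0.     -0.0001 -0.0004] rows>= 6.9
```

```bash
python3 -c "
from h import *
go([.48,-.13,.30],-90)"
```

```text
shift [-303.2 -416.4  -68.7] rot [ 0.000e+00 -1.000e-04  3.138e-01] rows>= 8.3
```

apply_moves([
  {"translation": [-10, -15, -60], "angular": [0, 0, 0], "grip": 100},
  {"translation": [-303, -416, -69], "angular": [0, 0, 0.314], "grip": 100},
  {"translation": [-303, -416, -69], "angular": [0, 0, 0.314], "grip": 100},
  {"translation": [-303, -416, -69], "angular": [0, 0, 0.314], "grip": 100},
  {"translation": [-303, -416, -69], "angular": [0, 0, 0.314], "grip": 100},
  {"translation": [-303, -416, -69], "angular": [0, 0, 0.314], "grip": 100},
  {"translation": [-303, -416, -69], "angular": [0, 0, 0.314], "grip": 100},
  {"translation": [-303, -416, -69], "angular": [0, 0, 0.314], "grip": 100},
  {"translation": [-303, -416, -69], "angular": [0, 0, 0.314], "grip": 100},
  {"translation": [-303, -416, -69], "angular": [0, 0, 0.314], "grip": 100},
  {"translation": [-303, -416, -69], "angular": [0, 0, 0.314], "grip": 100},
  {"translation": [-303, -416, -69], "angular": [0, 0, 0.314], "grip": 100},
])

```text
time_s: 2.1
position: [0.4789, -0.1315, 0.3003]
ee_rot: [180.0, -0.0, -90.1]
ft_force: [-0.4, 0.1, -0.2]
grip_width: 0.996
```

```bash
python3 - <<'E'
from h import *
st();im=bot.read_camera('wrist');cv2.imwrite('pics/w1.png',cv2.resize(im[:,:,::-1],(800,600),interpolation=cv2.INTER_CUBIC))
for n in("keeper_tab","cap_a_grip","bar_mid","spindle_a_axis","stand"):
    print(n,[(round(d['p'],2),np.round(d['xyz'],4).tolist()) for d in bot.mark_of(n,'wrist')])
E
```

```text
t 2.1 p [ 0.4789 -0.1315  0.3003] rot [ 1.7998e+02 -3.0000e-02 -9.0120e+01] F [-0.42  0.06 -0.2 ] T [-0.059  0.023  0.022] g 0.996
keeper_tab [(0.94, [0.5152, 0.0637, 0.1216]), (0.94, [0.4191, 0.188, 0.0561]), (0.82, [0.6484, 0.0191, 0.0579]), (0.8, [0.51, 0.2064, 0.0571]), (0.69, [0.5167, 0.0657, 0.0154])]
cap_a_grip [(0.81, [0.5223, -0.08, 0.0877]), (0.54, [0.5138, 0.0659, 0.1228])]
bar_mid [(0.69, [0.5133, -0.2885, 0.1086])]
spindle_a_axis []
stand [(0.85, [0.5173, -0.0051, -0.0027])]
```

View pics/w1.png

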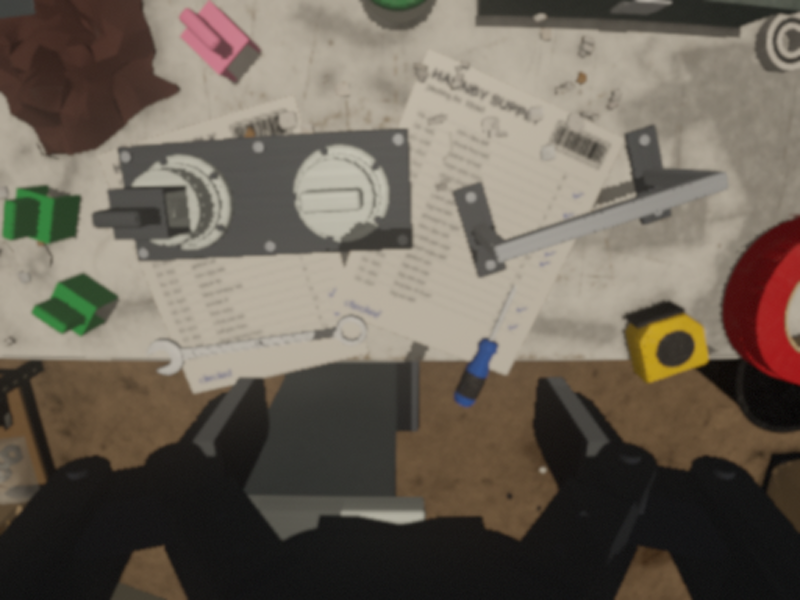

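The close view confirms the choice. The dark keeper sits on the left cap at (145,213) in the 800-wide image, its tab along world y. The green ones are at (40,215) and (75,305), and the pink one is at (220,40). The right cap's wing is at (330,200), and the bar's top face runs from (497,252) to (727,180). I hover above the keeper.

```bash
python3 -c "
from h import *
s=512/800
b=back('wrist',np.array([(494,246),(498,262),(724,171),(729,187)])*s,.11);print(b)
d=b[2:].mean(0)-b[:2].mean(0);print('bar yaw',np.degrees(np.arctan2(d[1],d[0])),np.linalg.norm(d),b.mean(0))
e=back('wrist',np.array([(120,148),(408,130),(139,261),(412,247)])*s,.014);print(e)
go([.516,.065,.25],0)"
```

```text
[[ 0.49081476 -0.20000679  0.11      ]
 [ 0.47879285 -0.2036767   0.11      ]
 [ 0.54782081 -0.36760636  0.11      ]
 [ 0.53645157 -0.37368088  0.11      ]]
bar yaw -71.24030080082575 0.17827247029924412 [ 0.51347    -0.28624268  0.11      ]
[[ 0.5657846   0.12673698  0.014     ]
 [ 0.57714984 -0.13795052  0.014     ]
 [ 0.45929276  0.12421236  0.014     ]
 [ 0.4718533  -0.14217111  0.014     ]]
shift [-196.1  -36.3   50.3] rot [ 0.0000e+00 -2.0000e-04 -1.5725e+00] rows>= 8.4
```

apply_moves([
  {"translation": [-196, -36, 50], "angular": [0, 0, -1.5725], "grip": 100},
  {"translation": [-196, -36, 50], "angular": [0, 0, -1.5725], "grip": 100},
  {"translation": [-196, -36, 50], "angular": [0, 0, -1.5725], "grip": 100},
  {"translation": [-196, -36, 50], "angular": [0, 0, -1.5725], "grip": 100},
  {"translation": [-196, -36, 50], "angular": [0, 0, -1.5725], "grip": 100},
  {"translation": [-196, -36, 50], "angular": [0, 0, -1.5725], "grip": 100},
  {"translation": [-196, -36, 50], "angular": [0, 0, -1.5725], "grip": 100},
  {"translation": [-196, -36, 50], "angular": [0, 0, -1.5725], "grip": 100},
  {"translation": [-196, -36, 50], "angular": [0, 0, -1.5725], "grip": 100},
  {"translation": [-196, -36, 50], "angular": [0, 0, -1.5725], "grip": 100},
  {"translation": [-196, -36, 50], "angular": [0, 0, -1.5725], "grip": 100},
])

```text
time_s: 3.78
position: [0.5157, 0.0655, 0.2503]
ee_rot: [180.0, 0.0, 0.0]
ft_force: [0.3, 0.7, 0.3]
grip_width: 0.999
```

```bash
python3 - <<'E'
from h import *
st();im=bot.read_camera('wrist');
for n in("keeper_tab","cap_a_grip"):
    print(n,[(round(d['p'],2),np.round(d['xyz'],4).tolist()) for d in bot.mark_of(n,'wrist')])
print(proj('wrist',[[.516,.065,.137],[.516,.065,.107]]))
cv2.imwrite('pics/w2.png',cv2.resize(im[80:320,100:420,::-1],(800,600),interpolation=cv2.INTER_CUBIC))
E
```

```text
t 3.77 p [0.5157 0.0655 0.2503] rot [1.8e+02 0.0e+00 1.0e-02] F [0.27 0.7  0.26] T [-0.008  0.035  0.012] g 0.999
keeper_tab [(0.91, [0.5097, 0.2067, 0.0566]), (0.8, [0.512, 0.065, 0.1237]), (0.56, [0.4173, 0.1879, 0.0558])]
cap_a_grip [(0.66, [0.521, -0.0073, -0.0041]), (0.61, [0.5205, -0.0802, 0.0862])]
[[257.14476163 187.0462922 ]
 [257.02336532 178.64741224]]
```

View pics/w2.png

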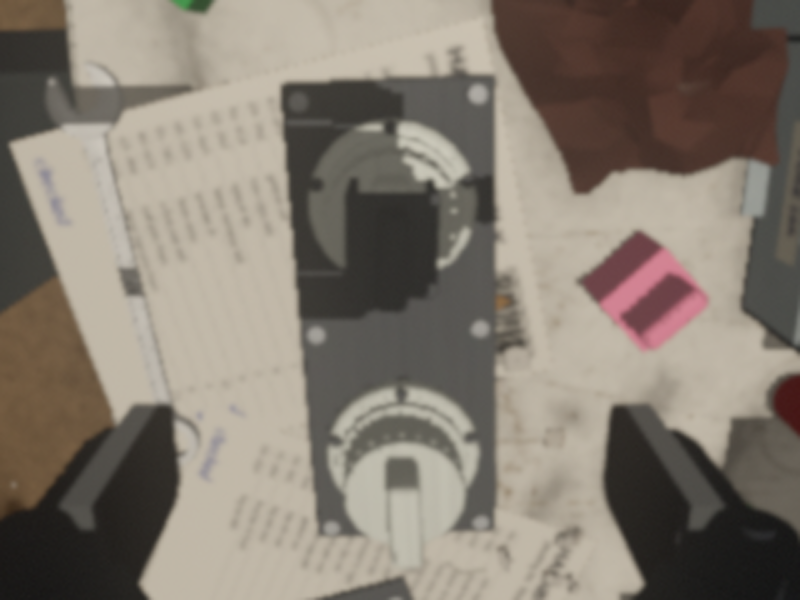

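```bash
python3 - <<'E'
from h import *
im=bot.read_camera('wrist')
c=im[140:220,225:295,::-1].astype(float)
c=np.clip((c/90)**.6*255,0,255).astype(np.uint8)
cv2.imwrite('pics/w3.png',cv2.resize(c,(560,640)[::1],interpolation=cv2.INTER_CUBIC)[:600])
E
```

```text
(no output)
```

View pics/w3.png

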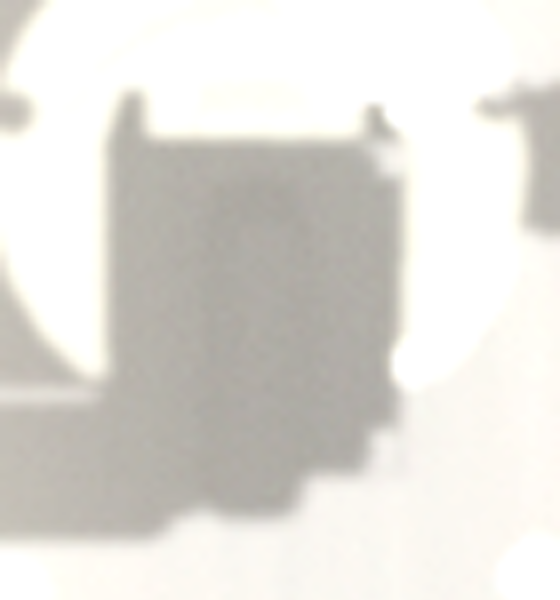

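```bash
python3 - <<'E'
from h import *
f=lambda uv,z:print(back('wrist',np.array(uv)/8+[225,140],z).round(4).tolist())
f([(107,140),(365,140),(405,140)],.107)   # far roof edge
f([(205,180),(302,180),(210,515),(300,515)],.137) # tab top
E
```

```text
[[0.4976, 0.0865, 0.107], [0.5293, 0.0866, 0.107], [0.5342, 0.0866, 0.107]]
[[0.5101, 0.0877, 0.137], [0.5209, 0.0877, 0.137], [0.5106, 0.0483, 0.137], [0.521, 0.0484, 0.137]]
```

The tab centre is at about (0.5156, 0.065) and the tab is 11 mm thick, which matches the 12 mm given. The roof's far edge is consistent with that too. Now I descend and grip it.

apply_moves([
  {"translation": [0, 0, 60], "angular": [0, 0, 0], "grip": 100},
  {"translation": [0, 0, 110], "angular": [0, 0, 0], "grip": 100},
  {"translation": [0, 0, 130], "angular": [0, 0, 0], "grip": 100},
  {"translation": [0, 0, 140], "angular": [0, 0, 0], "grip": 60},
  {"translation": [0, 0, 140], "angular": [0, 0, 0], "grip": 30},
  {"translation": [0, 0, 140], "angular": [0, 0, 0], "grip": 0},
  {"translation": [0, 0, 140], "angular": [0, 0, 0], "grip": 0},
  {"translation": [0, 0, 140], "angular": [0, 0, 0], "grip": 0},
  {"translation": [0, 0, 140], "angular": [0, 0, 0], "grip": 0},
  {"translation": [0, 0, 140], "angular": [0, 0, 0], "grip": 0},
], grip_force=50)

```text
time_s: 5.22
position: [0.5166, 0.0657, 0.1113]
ee_rot: [180.0, -0.1, 0.1]
ft_force: [-0.2, 0.3, 5.2]
grip_width: 0.128
```

```bash
python3 -c "
from h import *
st()"
```

```text
t 5.22 p [0.5166 0.0657 0.1113] rot [ 1.8e+02 -1.4e-01  8.0e-02] F [-0.22  0.28  5.16] T [ 0.072 -0.047  0.032] g 0.128
```

apply_moves([
  {"translation": [0, 0, -15], "angular": [0, 0, 0], "grip": 0},
  {"translation": [0, 0, -50], "angular": [0, 0, 0], "grip": 0},
  {"translation": [0, 0, -100], "angular": [0, 0, 0], "grip": 0},
  {"translation": [0, 0, -100], "angular": [0, 0, 0], "grip": 0},
])

```text
time_s: 5.72
position: [0.5183, 0.0657, 0.2148]
ee_rot: [180.0, -0.5, 0.1]
ft_force: [0.2, -0.6, -1.6]
grip_width: 0.131
```

```bash
python3 - <<'E'
from h import *
st()
im=bot.read_camera('wrist')
print([(round(d['p'],2),np.round(d['xyz'],4).tolist()) for d in bot.mark_of('keeper_tab','wrist')])
print([(round(d['p'],2),np.round(d['xyz'],4).tolist()) for d in bot.mark_of('cap_a_grip','wrist')])
cv2.imwrite('pics/w4.png',im[:,:,::-1])
go([.5135,-.287,.23],18.8)
E
```

```text
t 5.72 p [0.5183 0.0657 0.2148] rot [ 1.7999e+02 -5.2000e-01  9.0000e-02] F [ 0.15 -0.62 -1.57] T [-0.06  -0.045  0.019] g 0.131
[(0.88, [0.5175, 0.066, 0.2274]), (0.72, [0.6516, 0.0203, 0.0556]), (0.71, [0.4184, 0.1908, 0.0537]), (0.68, [0.5096, 0.2051, 0.0588])]
[(0.68, [0.5225, -0.0795, 0.0825])]
shift [ -1.8 352.6 -20.3] rot [-2.000e-04  1.900e-03 -3.266e-01] rows>= 5.7
```

View pics/w4.png

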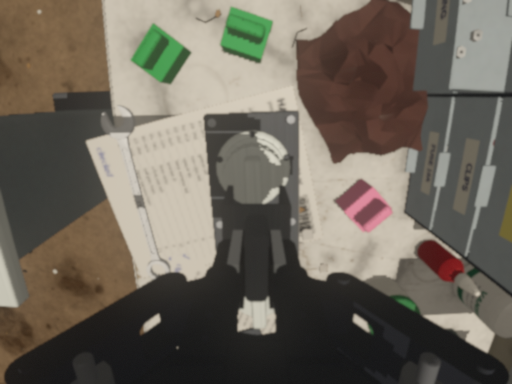

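The keeper is in the gripper at (257,265), with the cap bare below it at (250,165). I carry it to the bar.

apply_moves([
  {"translation": [-2, 353, -20], "angular": [0, 0, -0.327], "grip": 0},
  {"translation": [-2, 353, -20], "angular": [0, 0, -0.327], "grip": 0},
  {"translation": [-2, 353, -20], "angular": [0, 0, -0.327], "grip": 0},
  {"translation": [-2, 353, -20], "angular": [0, 0, -0.327], "grip": 0},
  {"translation": [-2, 353, -20], "angular": [0, 0, -0.327], "grip": 0},
  {"translation": [-2, 353, -20], "angular": [0, 0, -0.327], "grip": 0},
  {"translation": [-2, 353, -20], "angular": [0, 0, -0.327], "grip": 0},
  {"translation": [-2, 353, -20], "angular": [0, 0, -0.327], "grip": 0},
  {"translation": [-2, 353, -20], "angular": [0, 0, -0.327], "grip": 0},
])

```text
time_s: 7.0
position: [0.5139, -0.2857, 0.2296]
ee_rot: [-179.9, 0.0, 18.9]
ft_force: [-0.4, 0.4, -0.8]
grip_width: 0.127
```

```bash
python3 - <<'E'
from h import *
st()
for c in('wrist','scene','top'):
    im=bot.read_camera(c);cv2.imwrite(f'pics/{c}5.png',im[:,:,::-1])
    for n in ('keeper_tab','bar_mid'):print(c,n,[(round(d['p'],2),np.round(d['xyz'],4).tolist()) for d in bot.mark_of(n,c)])
go([.5133,-.287,.23],18.8)
E
```

```text
t 7.0 p [ 0.5139 -0.2857  0.2296] rot [-1.7989e+02  5.0000e-02  1.8900e+01] F [-0.41  0.37 -0.83] T [ 0.001 -0.004 -0.064] g 0.127
wrist keeper_tab [(0.61, [0.5126, -0.2835, 0.2455])]
wrist bar_mid [(0.74, [0.5128, -0.2913, 0.1105]), (0.32, [0.5134, -0.285, 0.2428])]
scene keeper_tab [(0.83, [0.5088, 0.2079, 0.0585]), (0.8, [0.5114, -0.2885, 0.2398]), (0.65, [0.4194, 0.1892, 0.0611]), (0.6, [0.6514, 0.0211, 0.0603])]
scene bar_mid [(0.83, [0.5118, -0.2855, 0.1065])]
top keeper_tab [(0.76, [0.5116, 0.204, 0.0561]), (0.62, [0.6507, 0.0173, 0.0516]), (0.59, [0.5136, -0.2868, 0.2443]), (0.47, [0.4212, 0.1887, 0.0598])]
top bar_mid [(0.57, [0.5127, -0.2907, 0.1094]), (0.55, [0.5167, 0.0678, 0.0129])]
shift [-0.9 -0.4  0.4] rot [ 0.0003 -0.0001  0.0007] rows>= 0.0
```

View pics/wrist5.png

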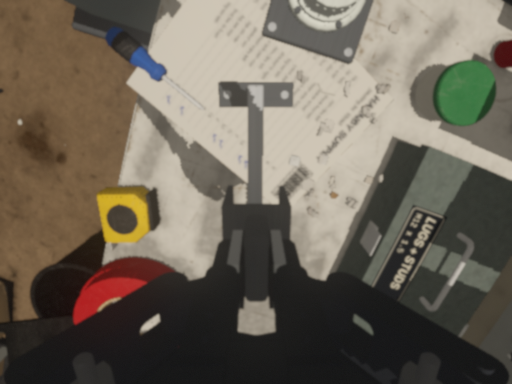

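The bar's near end is at (256,90) and it runs vertically down the image at column 256. The keeper is centred at column 257 and lined up with it. Lowering.

apply_moves([
  {"translation": [-1, 0, 50], "angular": [0, 0, 0], "grip": 0},
  {"translation": [-1, 0, 85], "angular": [0, 0, 0], "grip": 0},
  {"translation": [-1, 0, 105], "angular": [0, 0, 0], "grip": 0},
  {"translation": [-1, 0, 110], "angular": [0, 0, 0], "grip": 0},
  {"translation": [-1, 0, 111], "angular": [0, 0, 0], "grip": 0},
])

```text
time_s: 8.07
position: [0.5135, -0.2879, 0.12]
ee_rot: [180.0, -0.0, 18.8]
ft_force: [-0.3, -0.5, -0.9]
grip_width: 0.128
```

```bash
python3 -c "
from h import *
st()"
```

```text
t 8.07 p [ 0.5135 -0.2879  0.12  ] rot [ 1.7995e+02 -3.0000e-02  1.8820e+01] F [-0.28 -0.45 -0.95] T [ 0.058 -0.038  0.008] g 0.128
```

apply_moves([
  {"translation": [0, 0, 1.5], "angular": [0, 0, 0], "grip": 0},
  {"translation": [0, 0, 3], "angular": [0, 0, 0], "grip": 0},
  {"translation": [0, 0, 3], "angular": [0, 0, 0], "grip": 0},
])

```text
time_s: 8.45
position: [0.5138, -0.2881, 0.1197]
ee_rot: [179.8, -0.1, 18.8]
ft_force: [-3.5, 2.4, 12.6]
grip_width: 0.127
```

The force rises to 12.6 N at TCP z 0.1197, which is the expected seated height. I release and retreat.

apply_moves([
  {"translation": [0, 0, 1], "angular": [0, 0, 0], "grip": 0},
  {"translation": [0, 0, 0], "angular": [0, 0, 0], "grip": 20},
  {"translation": [0, 0, 0], "angular": [0, 0, 0], "grip": 60},
  {"translation": [0, 0, 0], "angular": [0, 0, 0], "grip": 100},
  {"translation": [0, 0, -20], "angular": [0, 0, 0], "grip": 100},
  {"translation": [0, 0, -60], "angular": [0, 0, 0], "grip": 100},
  {"translation": [0, 0, -120], "angular": [0, 0, 0], "grip": 100},
  {"translation": [0, 0, -120], "angular": [0, 0, 0], "grip": 100},
])

```text
time_s: 9.45
position: [0.5159, -0.2895, 0.2415]
ee_rot: [179.5, -0.4, 18.8]
ft_force: [-0.1, 0.2, -0.0]
grip_width: 0.996
```

```bash
python3 - <<'E'
from h import *
st()
im=bot.read_camera('wrist');cv2.imwrite('pics/w6.png',im[:,:,::-1])
for c in ('wrist','scene'):
    bot.read_camera(c);print([(round(d['p'],2),np.round(d['xyz'],4).tolist()) for d in bot.mark_of('keeper_tab',c)])
go([.516,.065,.25],1)
E
```

```text
t 9.45 p [ 0.5159 -0.2895  0.2415] rot [179.49  -0.36  18.83] F [-0.14  0.24 -0.04] T [ 0.003  0.008 -0.019] g 0.996
[]
[(0.82, [0.4177, 0.1877, 0.0603]), (0.55, [0.5132, -0.2943, 0.1292]), (0.55, [0.6522, 0.0204, 0.0621])]
shift [ 116.9 -332.2  -14.9] rot [-0.0026  0.0025  0.311 ] rows>= 5.6
```

View pics/w6.png

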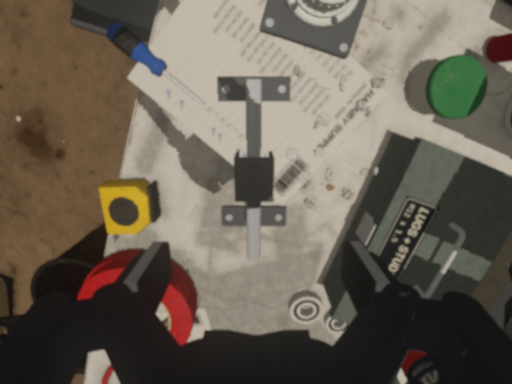

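The keeper hangs astride the bar at (254,178), about level and aligned. I go back over the left cap.

apply_moves([
  {"translation": [117, -332, -15], "angular": [0, 0, 0.311], "grip": 100},
  {"translation": [117, -332, -15], "angular": [0, 0, 0.311], "grip": 100},
  {"translation": [117, -332, -15], "angular": [0, 0, 0.311], "grip": 100},
  {"translation": [117, -332, -15], "angular": [0, 0, 0.311], "grip": 100},
  {"translation": [117, -332, -15], "angular": [0, 0, 0.311], "grip": 100},
  {"translation": [117, -332, -15], "angular": [0, 0, 0.311], "grip": 100},
  {"translation": [117, -332, -15], "angular": [0, 0, 0.311], "grip": 100},
  {"translation": [117, -332, -15], "angular": [0, 0, 0.311], "grip": 100},
])

```text
time_s: 10.7
position: [0.5165, 0.0638, 0.2502]
ee_rot: [179.9, 0.1, 1.0]
ft_force: [0.6, 0.3, -0.1]
grip_width: 1.001
```

```bash
python3 - <<'E'
from h import *
st();im=bot.read_camera('wrist')
for n in ('cap_a_grip','spindle_a_axis'):print([(round(d['p'],2),np.round(d['xyz'],4).tolist()) for d in bot.mark_of(n,'wrist')])
print(proj('wrist',[[.516,.065,.0955]]))
cv2.imwrite('pics/w7.png',cv2.resize(im[120:270,160:360,::-1],(800,600),interpolation=cv2.INTER_CUBIC))
E
```

```text
t 10.7 p [0.5165 0.0638 0.2502] rot [1.7995e+02 1.2000e-01 1.0300e+00] F [ 0.57  0.27 -0.12] T [-0.035  0.041 -0.047] g 1.001
[(0.93, [0.5211, -0.0811, 0.0861])]
[]
[[256.06404319 173.28332514]]
```

View pics/w7.png

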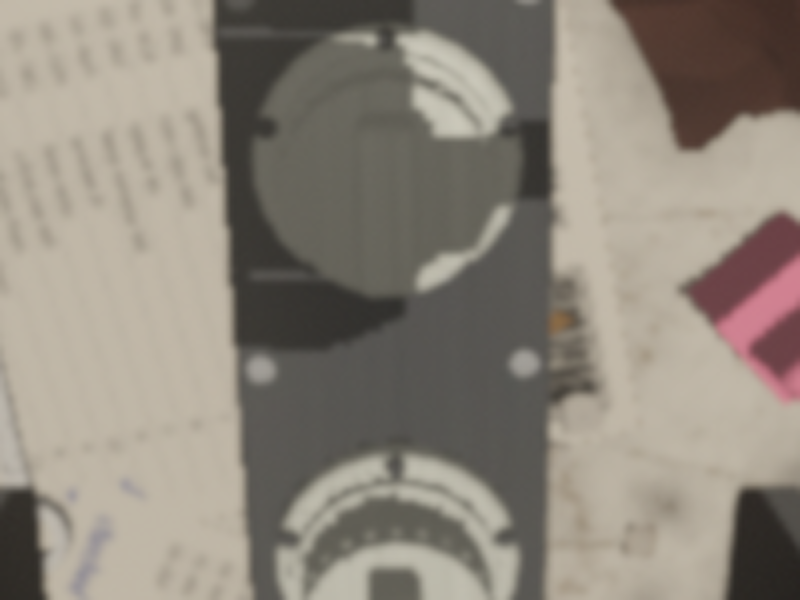

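```bash
python3 - <<'E'
from h import *
f=lambda uv,z:print(back('wrist',np.array(uv)/4+[160,120],z).round(4).tolist())
f([(360,125),(416,125),(388,118)],.095)  # wing far end
f([(387,25),(387,297),(252,160),(522,160)],.034)
im=bot.read_camera('wrist')
c=im[140:205,210:305,::-1].astype(float);c=np.clip((c-50)/70*255,0,255).astype(np.uint8)
cv2.imwrite('pics/w8.png',cv2.resize(c,None,fx=8,fy=8,interpolation=cv2.INTER_CUBIC))
E
```

```text
[[0.5094, 0.0879, 0.095], [0.5237, 0.0881, 0.095], [0.5165, 0.0898, 0.095]]
[[0.5161, 0.1082, 0.034], [0.5176, 0.0224, 0.034], [0.4749, 0.0663, 0.034], [0.5586, 0.0677, 0.034]]
```

View pics/w8.png

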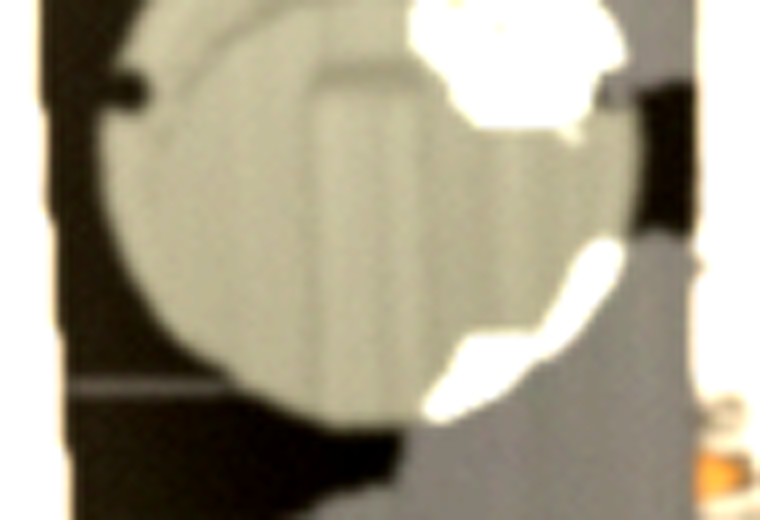

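The wing's far end is at about (366,90) and its sides are vertical in the image, so its yaw is about 1°. The flange circle puts the axis at (0.5165, 0.0652), which agrees with the wing. Descending to grip at 60 N.

apply_moves([
  {"translation": [0, -1, 60], "angular": [0, 0, 0], "grip": 100},
  {"translation": [0, -1, 120], "angular": [0, 0, 0], "grip": 100},
  {"translation": [0, -1, 160], "angular": [0, 0, 0], "grip": 100},
  {"translation": [0, -1, 180], "angular": [0, 0, 0], "grip": 60},
  {"translation": [0, -1, 180], "angular": [0, 0, 0], "grip": 30},
  {"translation": [0, -1, 180], "angular": [0, 0, 0], "grip": 0},
  {"translation": [0, -1, 180], "angular": [0, 0, 0], "grip": 0},
  {"translation": [0, -1, 180], "angular": [0, 0, 0], "grip": 0},
  {"translation": [0, -1, 180], "angular": [0, 0, 0], "grip": 0},
], grip_force=60)

```text
time_s: 12.02
position: [0.5174, 0.0652, 0.0726]
ee_rot: [180.0, -0.1, 1.0]
ft_force: [-2.1, 0.5, 6.3]
grip_width: 0.169
```

```bash
python3 -c "
from h import *
st()"
```

```text
t 12.03 p [0.5174 0.0652 0.0726] rot [ 1.7997e+02 -1.1000e-01  1.0200e+00] F [-2.08  0.54  6.26] T [-0.161  0.358  0.035] g 0.169
```

apply_moves([
  {"translation": [0, 0, -2], "angular": [0, 0, 0], "grip": 0},
  {"translation": [0, 0, -2.2], "angular": [0, 0, 0.04], "grip": 0},
  {"translation": [0, 0, -2.4], "angular": [0, 0, 0.08], "grip": 0},
  {"translation": [0, 0, -2.4], "angular": [0, 0, 0.08], "grip": 0},
])

```text
time_s: 12.52
position: [0.5168, 0.0654, 0.0735]
ee_rot: [180.0, 0.0, -3.6]
ft_force: [-0.3, -1.3, -1.2]
grip_width: 0.173
```

```bash
python3 -c "
from h import *
st()"
```

```text
t 12.53 p [0.5168 0.0654 0.0735] rot [180.     0.    -3.55] F [-0.25 -1.29 -1.22] T [ 0.034 -0.018 -0.004] g 0.173
```

apply_moves([
  {"translation": [0, 0, -0.1], "angular": [0, 0, 0.03], "grip": 0},
  {"translation": [0, 0, -0.2], "angular": [0, 0, 0.05], "grip": 0},
  {"translation": [0, 0, -0.2], "angular": [0, 0, 0.05], "grip": 0},
])

```text
time_s: 12.9
position: [0.5169, 0.0653, 0.0738]
ee_rot: [180.0, 0.0, -6.4]
ft_force: [0.6, 0.5, -1.8]
grip_width: 0.173
```

```bash
python3 -c "
from h import *
st();print(bot.state()['effort'])"
```

```text
t 12.9 p [0.5169 0.0653 0.0738] rot [179.99   0.    -6.45] F [ 0.62  0.53 -1.8 ] T [-0.003 -0.016  0.035] g 0.173
[ 4.35418609e-03 -4.05513775e+01 -1.95377398e+01  1.21817375e-03
  1.76495007e-03  4.19045007e-02]
```

apply_moves([
  {"translation": [0, 0, -0.1], "angular": [0, 0, 0.03], "grip": 0},
  {"translation": [0, 0, -0.2], "angular": [0, 0, 0.05], "grip": 0},
  {"translation": [0, 0, -0.2], "angular": [0, 0, 0.05], "grip": 0},
])

```text
time_s: 13.28
position: [0.5169, 0.0653, 0.0741]
ee_rot: [180.0, -0.0, -9.3]
ft_force: [0.8, -0.2, -1.5]
grip_width: 0.175
```

```bash
python3 -c "
from h import *
st();print(bot.state()['effort'])"
```

```text
t 13.28 p [0.5169 0.0653 0.0741] rot [180.    -0.    -9.33] F [ 0.83 -0.16 -1.55] T [-0.018  0.002 -0.009] g 0.175
[ 4.14610377e-04 -4.05499148e+01 -1.95525813e+01  1.59461451e-03
  1.28351712e-03  4.38214315e-02]
```

Clockwise has turned 0.18 rad, past the 0.15 rad stop range, with almost no torque, and the cap is rising. As asked, I also try the other way gently, in small steps.

apply_moves([
  {"translation": [0, 0, 0.4], "angular": [0, 0, -0.09], "grip": 0},
  {"translation": [0, 0, 0.8], "angular": [0, 0, -0.18], "grip": 0},
  {"translation": [0, 0, 0.8], "angular": [0, 0, -0.19], "grip": 0},
  {"translation": [0, 0, 0.8], "angular": [0, 0, -0.2], "grip": 0},
])

```text
time_s: 13.78
position: [0.5169, 0.0653, 0.0733]
ee_rot: [180.0, -0.0, 2.1]
ft_force: [0.3, 0.0, -2.0]
grip_width: 0.171
```

```bash
python3 -c "
from h import *
st();print(bot.state()['effort'])"
```

```text
t 13.78 p [0.5169 0.0653 0.0733] rot [179.99  -0.     2.12] F [ 0.25  0.01 -2.  ] T [-0.005 -0.018 -0.001] g 0.171
[ 1.80212734e-02 -4.05595028e+01 -1.95016050e+01  1.18012246e-02
  6.33602249e-03  6.92583388e-02]
```

apply_moves([
  {"translation": [0, 0, 0], "angular": [0, 0, -0.02], "grip": 0},
  {"translation": [0, 0, 0], "angular": [0, 0, -0.035], "grip": 0},
  {"translation": [0, 0, 0], "angular": [0, 0, -0.035], "grip": 0},
])

```text
time_s: 14.15
position: [0.517, 0.0651, 0.0733]
ee_rot: [180.0, -0.0, 4.2]
ft_force: [-0.2, -1.2, -1.7]
grip_width: 0.175
```

```bash
python3 -c "
from h import *
st();print(bot.state()['effort'])"
```

```text
t 14.15 p [0.517  0.0651 0.0733] rot [ 1.7997e+02 -1.0000e-02  4.1600e+00] F [-0.15 -1.19 -1.68] T [-0.197 -0.023 -0.01 ] g 0.175
[  0.54002786 -40.57568192 -19.38884139   0.29903244   0.08089226
  -0.04895586]
```

apply_moves([
  {"translation": [0, 0, 0], "angular": [0, 0, -0.015], "grip": 0},
  {"translation": [0, 0, 0], "angular": [0, 0, -0.03], "grip": 0},
  {"translation": [0, 0, 0], "angular": [0, 0, -0.03], "grip": 0},
])

```text
time_s: 14.52
position: [0.517, 0.065, 0.0733]
ee_rot: [180.0, -0.0, 5.9]
ft_force: [1.1, -1.7, -1.4]
grip_width: 0.175
```

```bash
python3 -c "
from h import *
st();print(bot.state()['effort'])"
```

```text
t 14.53 p [0.517  0.065  0.0733] rot [ 1.7997e+02 -1.0000e-02  5.8800e+00] F [ 1.05 -1.74 -1.43] T [-0.416 -0.073 -0.136] g 0.175
[  1.3223106  -40.59097052 -19.20574129   0.66039506   0.20010696
  -0.14653889]
```

Anticlockwise, resistance builds up at 0.085 rad past the start (torque about 0.44 N m), while clockwise was free beyond 0.18 rad. So it loosens clockwise. I turn that way, rising with the thread.

apply_moves([
  {"translation": [0, 0, 0], "angular": [0, 0, 0.09], "grip": 0},
  {"translation": [0, 0, -0.6], "angular": [0, 0, 0.22], "grip": 0},
  {"translation": [0, 0, -1.2], "angular": [0, 0, 0.35], "grip": 0},
  {"translation": [0, 0, -1.8], "angular": [0, 0, 0.48], "grip": 0},
  {"translation": [0, 0, -2.4], "angular": [0, 0, 0.61], "grip": 0},
  {"translation": [0, 0, -2.7], "angular": [0, 0, 0.69], "grip": 0},
  {"translation": [0, 0, -2.7], "angular": [0, 0, 0.69], "grip": 0},
])

```text
time_s: 15.4
position: [0.5167, 0.0657, 0.0759]
ee_rot: [-180.0, 0.0, -33.6]
ft_force: [-0.2, 1.1, -1.5]
grip_width: 0.175
```

```bash
python3 - <<'E'
from h import *
st();print(bot.state()['effort'].round(2))
E
```

```text
t 15.4 p [0.5167 0.0657 0.0759] rot [-1.7998e+02  4.0000e-02 -3.3610e+01] F [-0.21  1.07 -1.47] T [-0.04  -0.068  0.017] g 0.175
[-1.000e-02 -4.051e+01 -1.965e+01  1.000e-02  0.000e+00  1.600e-01]
```

apply_moves([
  {"translation": [0, 0, -0.6], "angular": [0, 0, 0.13], "grip": 0},
  {"translation": [0, 0, -1.2], "angular": [0, 0, 0.26], "grip": 0},
  {"translation": [0, 0, -1.8], "angular": [0, 0, 0.39], "grip": 0},
  {"translation": [0, 0, -2.4], "angular": [0, 0, 0.52], "grip": 0},
  {"translation": [0, 0, -3.0], "angular": [0, 0, 0.65], "grip": 0},
  {"translation": [0, 0, -3.4], "angular": [0, 0, 0.72], "grip": 0},
  {"translation": [0, 0, -3.4], "angular": [0, 0, 0.72], "grip": 0},
])

```text
time_s: 16.27
position: [0.5168, 0.0655, 0.0794]
ee_rot: [180.0, 0.0, -74.8]
ft_force: [-0.7, 0.3, -2.4]
grip_width: 0.176
```

```bash
python3 - <<'E'
from h import *
st();print(bot.state()['effort'].round(2))
E
```

```text
t 16.27 p [0.5168 0.0655 0.0794] rot [ 1.800e+02  2.000e-02 -7.481e+01] F [-0.72  0.34 -2.38] T [-0.031 -0.028 -0.018] g 0.176
[ -0.   -40.43 -19.8    0.     0.     0.14]
```

1.32 rad turned. I lift gently and watch the force.

apply_moves([
  {"translation": [0, 0, -3], "angular": [0, 0, 0], "grip": 0},
  {"translation": [0, 0, -6], "angular": [0, 0, 0], "grip": 0},
  {"translation": [0, 0, -6], "angular": [0, 0, 0], "grip": 0},
])

```text
time_s: 16.65
position: [0.517, 0.0653, 0.0857]
ee_rot: [-180.0, -0.0, -74.9]
ft_force: [-0.4, 0.3, -1.6]
grip_width: 0.173
```

No resistance. I lift it clear.

apply_moves([
  {"translation": [0, 0, -15], "angular": [0, 0, 0], "grip": 0},
  {"translation": [0, 0, -35], "angular": [0, 0, 0], "grip": 0},
  {"translation": [0, 0, -70], "angular": [0, 0, 0], "grip": 0},
  {"translation": [0, 0, -90], "angular": [0, 0, 0], "grip": 0},
  {"translation": [0, 0, -90], "angular": [0, 0, 0], "grip": 0},
  {"translation": [0, 0, -90], "angular": [0, 0, 0], "grip": 0},
])

```text
time_s: 17.4
position: [0.5163, 0.0653, 0.175]
ee_rot: [179.9, 0.0, -74.9]
ft_force: [0.3, -0.1, -1.3]
grip_width: 0.177
```

```bash
python3 - <<'E'
from h import *
st()
ims=[]
for c in('scene','top'):
    im=bot.read_camera(c)
    for n in ('cap_a_grip','keeper_tab','spindle_a_axis'):print(c,n,[(round(d['p'],2),np.round(d['xyz'],4).tolist()) for d in bot.mark_of(n,c)])
    ims.append(im)
a=cv2.resize(ims[0][130:290,120:400],None,fx=2.8,fy=2.8,interpolation=cv2.INTER_CUBIC)
cv2.imwrite('pics/end.png',a[:,:,::-1])
E
```

```text
t 17.4 p [0.5163 0.0653 0.175 ] rot [ 1.7995e+02  1.0000e-02 -7.4910e+01] F [ 0.27 -0.12 -1.31] T [-0.004 -0.034  0.019] g 0.177
scene cap_a_grip [(0.59, [0.522, -0.077, 0.084])]
scene keeper_tab [(0.86, [0.5125, 0.2076, 0.0557]), (0.78, [0.6502, 0.0213, 0.0596]), (0.58, [0.514, -0.2926, 0.1292]), (0.54, [0.4201, 0.1873, 0.0607])]
scene spindle_a_axis [(0.62, [0.5177, 0.0625, 0.0346]), (0.42, [0.5201, -0.077, 0.0371])]
top cap_a_grip [(0.97, [0.5209, -0.0777, 0.0803]), (0.34, [0.5141, -0.2885, 0.1088])]
top keeper_tab [(0.66, [0.4186, 0.1894, 0.058]), (0.66, [0.6522, 0.0172, 0.0582]), (0.63, [0.511, 0.2069, 0.0576]), (0.55, [0.5133, -0.2882, 0.1317])]
top spindle_a_axis [(0.59, [0.5166, 0.0668, 0.0124]), (0.57, [0.5204, -0.0756, 0.0345])]
```

View pics/end.png

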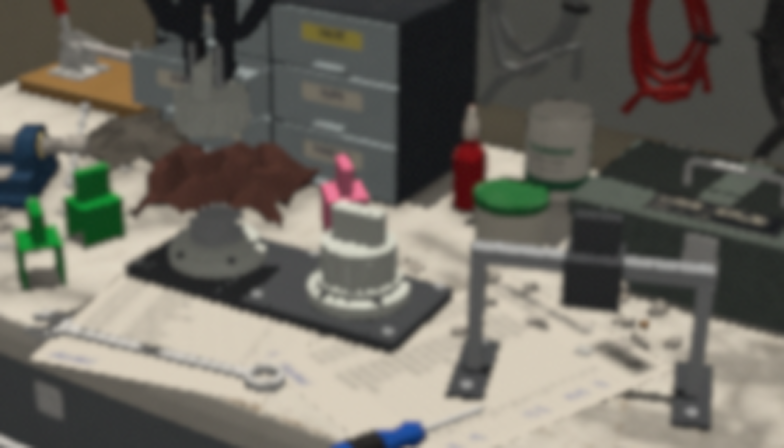

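The picture shows the cap upright in the gripper at (210,105), well above the bare neck at (215,225). The keeper hangs on the bar at (595,255), and the right cap is still in place at (358,250). I hand the job in.

```bash
python3 -c "
from h import *
bot.job_done();st()"
```

```text
the job is handed in; nothing more can be done
the job is handed in; nothing more can be done
```

The job is done and handed in at about 17.7 s. The keeper hangs on the bar, and the left cap is unscrewed and held upright in the gripper about 100 mm above its seat. I left the right hub's cap alone.

- **Keeper:** I lowered it onto the bar until I felt contact, then let go. Afterwards the cameras put its tab within about 2 mm of the expected 131 mm height. Along the bar, the two cameras disagreed by about 4 mm.
- **Thread direction:** clockwise turned freely past 0.18 rad, with almost no torque. Anticlockwise, resistance built up to about 0.4 N m by 0.085 rad, so I went no further. I took clockwise as the loosening direction, turned 1.32 rad in all, and the cap lifted off without resistance.
- **Last look:** the scene picture showed the held cap, the bare neck below it, the hanging keeper and the right cap in place.
- **Checks that disagreed or are missing:** the network did not report the held cap at all, so that rests on the picture and the grip width. One top-camera reading put the left hub's spindle point too low (12 mm instead of 34 mm); I took that as a network error. I did not measure the spindle angle directly, but the torques I saw stayed far below the 2.5 N m that would turn it.

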